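# Set the nail dust extractor's speed dial and switch it on

### The job

Get the nail dust extractor ready for filing: with a light fingertip rub on its big knurled dial, turn the dial clockwise until it has clicked home with its white pointer at the fourth of the five growing marks (the second-longest). Then press down the raised end of the rocker switch beyond the dial so that it tips over to on, and take the hand away. Do not pinch or lift anything, do not press hard on the dial, and leave the bottles, gel pot, brush, file and dish where they are.

Things in the scene. Friction and masses are not known exactly. Their poses are not given: they have to be found in the camera images.
- extractor: nail dust extractor: flat white box, 260 (x) by 360 (y) by 54 mm high, fixed, yawed up to 20 degrees. Origin: centre of its underside, on the table; at yaw 0 its x points away from the robot, y left. Right (-y) part of its top: control panel, 56 mm above the table. Left part: round suction guard, 60 mm above the table, and a hand rest along the near edge, 71 mm above the table.
- dial (a joint): dial angle in rad, growing clockwise seen from above; five detents: 0, 0.524, 1.047, 1.571 (fourth mark, wanted), 2.094; stops just beyond first and last. Starts in the first, second or third. Let go between two detents it springs to the nearer one (half-way 0.262, 0.785, 1.309, 1.833). A click takes about 0.06 N m.
- dial_top (a point): centre of the dial's flat top, on its upright axis, at x -70, y -105, z 76 mm in the extractor's frame. Black disc, 91 mm diameter, 16 mm high, too wide to grip; rim and top near the edge (radius 31 to 44 mm) knurled. Seated on a spring: sinks up to 3 mm, about 1 N at first, 8 N fully down. Turns when a fingertip pressed on its top or rim is drawn round the axis.
- dial_pointer (a point): on the white pointer line of the dial's top, 40 mm from the axis, turning with it. Dial at 0: 60 degrees left of the extractor's +x; at 1.571: 30 degrees right of it. Five black bars, 6, 10, 14, 18, 22 mm long, on the panel outside the rim mark the detents, 30 degrees apart, left to right on the side away from the robot; the third lies along +x.
- rocker (a joint): rocker switch in rad: 0 off, 0.36 on; it snaps over at about 0.18 and stays
- rocker_on (a point): where to press the rocker: on top of its right (-y) end, 16 mm from the hinge, standing up while off, 70 mm above the table. Rocker: black, 46 mm (extractor's y) by 26 mm (x), hinged in the middle about the extractor's x, at x 95, y -105 mm in its frame; bezel 39 by 58 mm, top 60 mm above the table. Pressed down 6 mm with about 4 N, it tips over.
- gel_pot: closed gel pot standing on the control panel between dial and rocker: white, black lid, 39 mm diameter, 26 mm high; origin: centre of its underside; loose, leave alone
- nail_brush: white nail brush, 95 by 32 by 24 mm, lying bristles down along the extractor's hand rest, left of the dial, its top 95 mm above the table; origin: centre of its underside; its x lies along it; loose, leave alone
- polish_a_mid (a point): white nail polish bottle, 31 mm diameter, 76 mm high, standing on the table to the right of the extractor; point at its centre; loose, leave alone
- polish_b_mid (a point): another polish bottle, same shape and size; point at its centre; leave alone
- polish_c_mid (a point): another polish bottle, same shape and size; point at its centre; leave alone
- nail_file: grey nail file, 178 by 19 by 5 mm, lying on the table at the right; origin: centre of its underside, x along it; leave alone
- pump_bottle: white remover pump bottle with steel top, 66 mm diameter, 126 mm high, on the table at the left; origin: centre of its underside; leave alone
- dish: glass bowl, 68 mm rim diameter, 26 mm high, on the table at the left; origin: centre of its underside; leave alone

How it is judged:
On the way, in this order (a step that is already met when the one before it is completed fails the run):
1. the dial is turned to the fourth mark while the switch is still off (value of joint dial between 1.44 and 1.7 rad and value of joint rocker below 0.12 rad), for 0.2 s.
2. the rocker switch is pressed over to on (value of joint rocker above 0.3 rad), for 0.1 s.
At the end, for the whole second after the job is handed in: the dial rests in its fourth detent (1.571 within 0.1 rad) and the rocker is over at on (above 0.30 rad) (value of joint dial between 1.47 and 1.67 rad and velocity of joint dial between -0.05 and 0.05 rad/s and value of joint rocker above 0.3 rad); the robot touches nothing.
It fails at once if the dial is pressed or squeezed hard (over 40 N) (contact force between the fingers and dial above 40 N).
It fails at once if the gel pot, nail brush, a polish bottle, the nail file, the pump bottle or the dish is lifted, carried or shoved (moved over 25 mm) (distance of any of polish_a_mid, polish_b_mid, polish_c_mid, gel_pot, nail_brush, nail_file, pump_bottle, dish from where it was at the start of the episode above 0.025 m).
It also fails if it takes over 51 s, if anything falls off the work surface, if the arm or the gripper's body presses on something with over 40 N, if the wrist force passes 120 N, or if a joint passes its speed limit or range.

### The arm

A 6-joint arm with a two-finger parallel gripper is mounted at the origin on the work surface. World frame = base frame: x ahead of the robot, y to its left, z up, the work surface at z = 0. Lengths are in m, angles in rad, forces in N, time in s.
With the tool pointing down it reaches from about 0.425 to 0.95 m from the base axis. Payload 3.5 kg.
Tool frame: the origin (TCP) lies on the centre line of the jaws, within the pads' length; the fingertips stand 14 mm ahead of it and the grasp point (between the pads) lies 5 mm behind it (ctrl.tip_reach is the distance from the TCP to the fingertips, in m); z points along the fingers, y is the line along which they close (so a half turn about z gives the same grasp; the last joint's range is limited). The gripper opens to 85 mm and grips with 20 to 120 N. Pads are 22 mm wide; open, the fingers measure 114 mm over their backs; the gripper's body (76 mm by 85 mm) begins 54 mm behind the grasp point. The pads swing forward as they close: fully open they stand 13 mm farther back than shut.
Start: joints at [1, 0.286, 1.577, -0, 1.279, -0.15], TCP at [0.276, 0.616, 0.245] pointing down, gripper open.
Joint ranges: [-2.77, 2.77], [-0.9, 2.22], [0.21, 2.48], [-1.53, 4.67], [0.24, 2.81], [-2.84, 2.84]. Speed limits (rad/s): [2.79, 2.79, 3.14, 3.14, 3.14, 3.14].

### API

Orientations are given as a unit quaternion [x, y, z, w].
In Python, from plant import get_state, imaging, workorder, ctrl gives the robot as it stands. The module is installed in compiled form; this text tells all that it offers.
- The arm moves only by the shell command python3 -m jog 'ROWS' [FORCE]. ROWS is JSON, a list of rows, each a list of 7 numbers: the closure, from 0 (fully open) to 1 (shut), then the shift along the tool's x, y, z in mm, then the turn, a rotation vector about the tool's x, y, z in rad. In form: [[gripper, tx, ty, tz, ax, ay, az], ...]. A call has 1 to 12 rows; each row is the pose to reach, as a shift and turn from the pose commanded when the call began, along the tool's axes at that moment; what a row does not reach only later rows make up. A row lasts 1/10 s, in which the tool goes at most 50 mm and 8.59 degrees, less where a joint would pass 70% of its speed; a pose out of reach is approached as far as the arm can. A call with a gripper value outside its range is refused whole. The fingers move at their own pace and stop on an object; FORCE is the grip in N (left out, the last holds). Time passes only in rows, so rows that repeat a pose let the fingers close. It gives the time, the measured TCP pose, the force, the opening and the grip force at its end, in the units of the state.
- get_state(): the state, without advancing time (a new reading comes with each control period).
- imaging.read_camera(name): name is "side" or "top" or "wrist"; returns a dict with "image" (400x640x3 uint8, blue, green, red), "fx", "fy", "cx", "cy" (pixels), "R" (3x3) and "t" (3): a world point X has camera coordinates R X + t; the wrist camera has in their place "tool_from_camera" (4x4, takes a point from camera to tool coordinates, whose origin is the TCP and whose axes are the flange's). Camera axes: x right, y down, z forward; pixel columns grow to the right and rows downward; lengths in m; the calibration is good to about 2 mm. A picture is of the moment at which its call begins: read the wrist's pose just before it. There is no depth.
- workorder.sign_off(): hands the job in; it is judged then, once.
The state is a dict: "time": time; "qpos": joint angles; "dq": joint speeds; "joint_efforts": joint torques, N m; "eef_pos": TCP position; "tcp_rot": TCP orientation; "contact_force": force on the tool from outside, world axes, zero at the start; "wrist_torque": the same for the moment, N m; "opening": opening from 0.0 (shut) to 1.0 (fully open); "finger_force": force on a finger pad.
Only numpy, scipy, OpenCV 4.12 (cv2) and the standard library are available. Lean on these libraries where they do the work, as an engineer would, in place of code of your own. Each camera call takes 0.05 s, during which the arm holds its last target. There are 200 camera calls.

## Working session

There is one attempt and no reset: what is moved stays moved. The work goes in short steps, Python scripts to look and compute and a shell command to move; the robot and the scene stay as the last step left them, time stands still between calls to the robot, and variables do not carry over. Pictures are saved under pics/ and viewed, at most 10 in all, crops included, and the job is handed in when it is done.

```bash
mkdir -p pics
python3 - <<'E'
from plant import get_state, imaging
import cv2,numpy as np,pickle
s=get_state();print(s)
d={}
for n in("side","top"):
    d[n]=imaging.read_camera(n);cv2.imwrite(f"pics/{n}0.png",d[n]["image"])
    print(n,{k:np.round(v,3) for k,v in d[n].items() if k!="image"})
pickle.dump(d,open("c0.pkl","wb"))
E
```

```text
{'time': 0.0, 'qpos': array([ 9.99969047e-01,  2.87184202e-01,  1.57817701e+00, -4.76900591e-06,
        1.27861590e+00, -1.50000980e-01]), 'dq': array([-3.28917024e-04,  6.15267169e-04, -4.63372619e-05,  9.99484014e-04,
        7.94320765e-04,  4.48257338e-04]), 'joint_efforts': array([-8.84798283e-06, -4.05963814e+01, -2.92636800e+01, -1.29657524e-04,
        5.79869054e-03, -1.68544295e-05]), 'eef_pos': array([0.27537879, 0.61558418, 0.24393478]), 'tcp_rot': array([ 2.08863133e-01,  9.77944155e-01, -1.11643360e-03, -4.18317378e-04]), 'contact_force': array([-0.45481572, -0.08723797, -0.02659435]), 'wrist_torque': array([ 0.03720973, -0.01749377, -0.02347385]), 'finger_force': 0.0, 'opening': 1.001956444009732}
side {'fx': np.float64(465.401), 'fy': np.float64(465.401), 'cx': np.float64(320.999), 'cy': np.float64(198.059), 'R': array([[ 0.915, -0.403,  0.009],
       [-0.252, -0.59 , -0.767],
       [ 0.314,  0.7  , -0.642]]), 't': array([-0.468,  0.22 ,  1.078])}
top {'fx': np.float64(393.885), 'fy': np.float64(393.885), 'cx': np.float64(320.12), 'cy': np.float64(196.357), 'R': array([[ 0.019, -1.   , -0.004],
       [-0.978, -0.018, -0.206],
       [ 0.206,  0.008, -0.979]]), 't': array([0.047, 0.537, 1.127])}
```

View pics/top0.png

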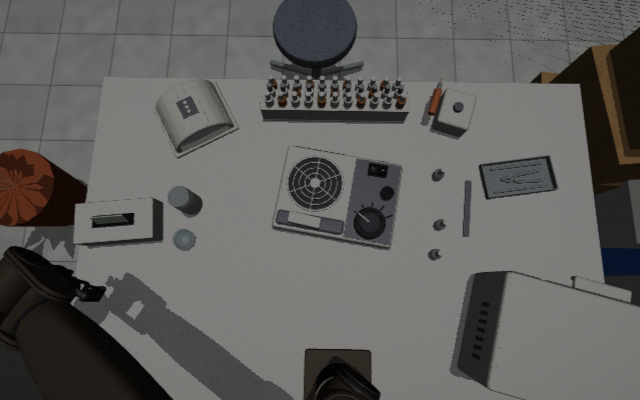

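View pics/side0.png

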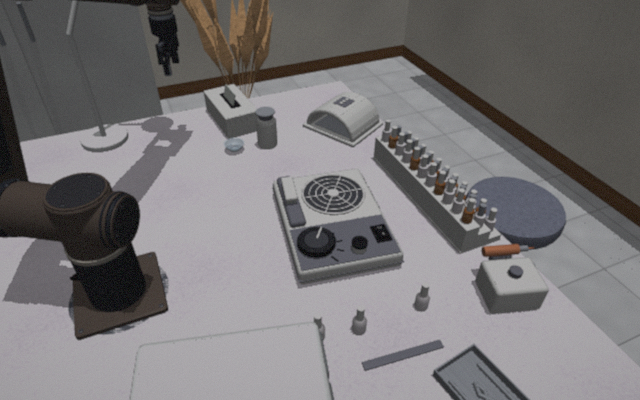

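The top view shows the dial near (369,223), the gel pot at (387,193) and the rocker at (377,170). The side view shows the dial at (317,242) and the rocker at (380,233). I'll enlarge both and locate these points.

```bash
cat > h.py <<'E'
import numpy as np
def ray(c,u,v,z):
    d=c["R"].T@np.array([(u-c["cx"])/c["fx"],(v-c["cy"])/c["fy"],1]);o=-c["R"].T@c["t"]
    return o+d*(z-o[2])/d[2]
def proj(c,X):
    p=c["R"]@np.array(X)+c["t"];return c["fx"]*p[0]/p[2]+c["cx"],c["fy"]*p[1]/p[2]+c["cy"]
E
python3 - <<'E'
import pickle,cv2,numpy as np
from h import *
d=pickle.load(open("c0.pkl","rb"))
t=d["top"];im=t["image"]
a=cv2.resize(im[145:255,335:415],None,fx=5,fy=5,interpolation=cv2.INTER_CUBIC)
b=cv2.resize(d["side"]["image"][205:275,285:405],None,fx=3.3,fy=3.3,interpolation=cv2.INTER_CUBIC)
o=np.zeros((550,800,3),np.uint8);o[:550,:400]=a;o[:b.shape[0],401:401+b.shape[1]]=b
cv2.imwrite("pics/crop0.png",np.clip(o.astype(float)*1.5,0,255).astype(np.uint8))
# box top white+grey panel from contour; dark blobs
g=im.max(2)
m=np.zeros_like(g);m[145:255,335:415]=(g[145:255,335:415]<50)*255
n,l,st,ce=cv2.connectedComponentsWithStats(m)
for i in range(1,n):
    if st[i,4]>20: print(st[i],ce[i],[np.round(ray(t,*ce[i],z),4) for z in(.076,.065)])
E
```

```text
[367 163  21  15 249] [377.34538153 170.07228916] [array([ 0.6149, -0.1124,  0.076 ]), array([ 0.6181, -0.1139,  0.065 ])]
[335 175   6  24  78] [338.         186.26923077] [array([0.563 , 0.0048, 0.076 ]), array([0.5656, 0.0044, 0.065 ])]
[380 186  14  15 162] [386.41358025 193.13580247] [array([ 0.5448, -0.1384,  0.076 ]), array([ 0.5472, -0.1402,  0.065 ])]
[354 202  39  38 820] [369.8597561  222.58414634] [array([ 0.4562, -0.0889,  0.076 ]), array([ 0.4577, -0.0903,  0.065 ])]
[335 238  52  11  70] [359.97142857 242.98571429] [array([ 0.3964, -0.0601,  0.076 ]), array([ 0.3974, -0.0611,  0.065 ])]
```

View pics/crop0.png

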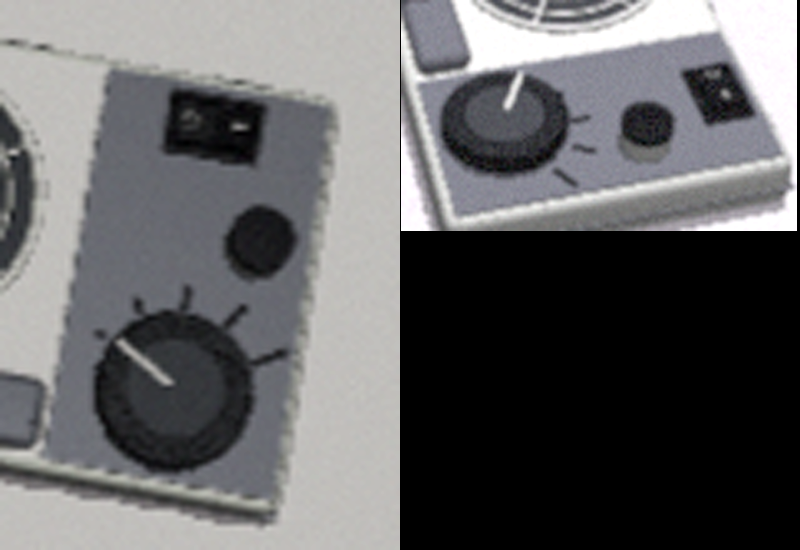

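The pointer sits at the first mark, so the dial is at 0. The dial centre is about (0.456, -0.089) and the yaw about -8.3°. I'll move to hover near the dial with the gripper shut.

```bash
python3 -m jog '[[1,-400,-467,0,0,0,0],[1,-400,-467,0,0,0,0],[1,-400,-467,0,0,0,0],[1,-400,-467,0,0,0,0],[1,-400,-467,0,0,0,0],[1,-400,-467,0,0,0,0],[1,-400,-467,0,0,0,0],[1,-400,-467,0,0,0,0],[1,-400,-467,0,0,0,0],[1,-400,-467,0,0,0,0],[1,-400,-467,0,0,0,0],[1,-400,-467,0,0,0,0]]' 20
python3 -m jog '[[1,-57,-66,10,0,0,0],[1,-57,-66,30,0,0,0],[1,-57,-66,40,0,0,0],[1,-57,-66,40,0,0,0],[1,-57,-66,40,0,0,0],[1,-57,-66,40,0,0,0]]'
python3 - <<'E'
from plant import get_state, imaging, ctrl
import cv2,pickle,numpy as np
s=get_state();print(s["time"],s["eef_pos"],s["tcp_rot"],s["qpos"],s["contact_force"],ctrl.tip_reach)
w=imaging.read_camera("wrist");t=imaging.read_camera("top");pickle.dump((s,w,t),open("c1.pkl","wb"))
cv2.imwrite("pics/w1.png",w["image"]);print(w["tool_from_camera"],w["fx"],w["cx"],w["cy"])
E
```

```text
time: 1.3
eef_pos: [0.4457, 0.0388, 0.2452]
tcp_rot: [0.209, 0.978, 0.0, 0.0]
contact_force: [1.1, 1.2, 0.1]
opening: 0.005
finger_force: 0.0
time: 1.9
eef_pos: [0.4711, -0.0417, 0.2062]
tcp_rot: [0.208, 0.978, 0.0, 0.001]
contact_force: [0.0, 0.6, 0.9]
opening: 0.002
finger_force: 0.0
1.9 [ 0.47111241 -0.0416974   0.20622392] [2.07892219e-01 9.78151473e-01 3.45687924e-05 7.21472618e-04] [-3.03374674e-01 -1.34673621e-01  2.09749139e+00  2.21099056e-04
  1.17734480e+00 -1.45541630e+00] [0.01347215 0.573991   0.9023387 ] 0.014
[[ 1.11241262e-03 -9.54921157e-01 -2.96857451e-01  7.53153226e-02]
 [ 9.99999290e-01  9.35616593e-04  7.37632650e-04 -1.30788651e-03]
 [-4.26636267e-04 -2.96858061e-01  9.54921520e-01 -1.29956649e-01]
 [ 0.00000000e+00  0.00000000e+00  0.00000000e+00  1.00000000e+00]] 351.7648387408877 316.5144011326523 201.17830971077896
```

View pics/w1.png

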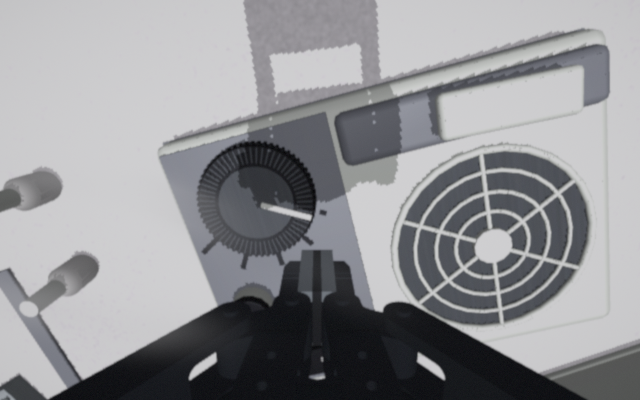

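The wrist view shows the dial filling roughly (197..317, 141..257), with its pointer tip at (312,217). The brush is well to the right of it. I'll refine the centre by casting these pixels onto the dial-top plane.

```bash
cat >> h.py <<'E'
from scipy.spatial.transform import Rotation as Ro
def wcam(s,w):
    T=np.array(w["tool_from_camera"]);R=Ro.from_quat(s["tcp_rot"]).as_matrix()
    Rc=R@T[:3,:3];o=R@T[:3,3]+s["eef_pos"]
    return dict(fx=w["fx"],fy=w["fy"],cx=w["cx"],cy=w["cy"],R=Rc.T,t=-Rc.T@o)
E
python3 - <<'E'
import pickle,cv2,numpy as np
from h import *
s,w,t=pickle.load(open("c1.pkl","rb"));c=wcam(s,w)
for n,p,z in(("left",(197,200),.07),("right",(317,200),.074),("near",(257,141),.074),("far",(258,257),.06),("ptr",(312,217),.076),("ptr0",(262,206),.076),("bar1",(323,212),.056),("bar5",(210,243),.056)):
    print(n,np.round(ray(c,*p,z),4))
# black disc outline on the top plane: fit from dark mask
g=w["image"].max(2);m=np.zeros_like(g);m[135:262,190:322]=(g[135:262,190:322]<75)*255
m=cv2.morphologyEx(m,cv2.MORPH_OPEN,np.ones((9,9)))
cn=max(cv2.findContours(m,0,2)[0],key=cv2.contourArea);pts=cv2.convexHull(cn)[:,0]
P=np.array([ray(c,*p,.072)[:2] for p in pts.astype(float)])
print(cv2.boundingRect(cn),cv2.minEnclosingCircle((P*1000).astype(np.float32)))
E
```

```text
left [ 0.4384 -0.1318  0.07  ]
right [ 0.4758 -0.0445  0.074 ]
near [ 0.4159 -0.0666  0.074 ]
far [ 0.5062 -0.1138  0.06  ]
ptr [ 0.4864 -0.0535  0.076 ]
ptr0 [ 0.4623 -0.0853  0.076 ]
bar1 [ 0.4926 -0.0464  0.056 ]
bar5 [ 0.4789 -0.1472  0.056 ]
(238, 142, 78, 69) ((447.583740234375, -64.80381774902344), 38.23970413208008)
```

```bash
python3 -m jog '[[1,-14,-11,40,0,0,0],[1,-14,-11,80,0,0,0],[1,-14,-11,105,0,0,0],[1,-14,-11,110,0,0,0],[1,-14,-11,110,0,0,0],[1,-14,-11,110,0,0,0]]'
python3 -m jog '[[1,0,0,3,0,0,0],[1,0,0,5,0,0,0],[1,0,0,7,0,0,0],[1,0,0,7,0,0,0],[1,0,0,7,0,0,0]]'
```

```text
time: 2.6
eef_pos: [0.4806, -0.0587, 0.0973]
tcp_rot: [0.208, 0.978, -0.0, 0.002]
contact_force: [-0.1, 0.5, -0.1]
opening: 0.004
finger_force: 0.0
time: 3.1
eef_pos: [0.4799, -0.0587, 0.089]
tcp_rot: [0.209, 0.978, 0.0, 0.001]
contact_force: [0.4, 1.5, 2.9]
opening: 0.003
finger_force: 1.5
```

Light contact at 2.9 N. I'll add slight pressure, then turn the tool rigidly about the dial axis, 60° first.

```bash
python3 -m jog '[[1,0,0,3,0,0,0],[1,0,0,3,0,0,0],[1,-4.7,-1.4,3,0,0,0.131],[1,-9.1,-3.4,3,0,0,0.262],[1,-13.3,-5.9,3,0,0,0.393],[1,-17.1,-9,3,0,0,0.524],[1,-20.4,-12.6,3,0,0,0.654],[1,-23.3,-16.5,3,0,0,0.785],[1,-25.6,-20.8,3,0,0,0.916],[1,-27.4,-25.4,3,0,0,1.047],[1,-27.4,-25.4,3,0,0,1.047]]'
python3 - <<'E'
from plant import get_state, imaging
import cv2,pickle,numpy as np
s=get_state();print(s["contact_force"],s["wrist_torque"],s["finger_force"],s["eef_pos"])
w=imaging.read_camera("wrist");t=imaging.read_camera("top");d=imaging.read_camera("side");pickle.dump((s,w,t),open("c2.pkl","wb"))
o=np.vstack([cv2.resize(w["image"],(480,300)),np.hstack([cv2.resize(t["image"][195:245,340:400],(240,200)),cv2.resize(d["image"][220:270,285:345],(240,200))])])
cv2.imwrite("pics/w2.png",o)
E
```

```text
time: 4.2
eef_pos: [0.4938, -0.093, 0.0865]
tcp_rot: [0.671, 0.742, -0.0, -0.001]
contact_force: [-2.4, 1.5, 10.3]
opening: 0.004
finger_force: 4.8
[-2.43428733  1.52984616 10.30775673] [0.32541327 0.49991227 0.01220141] 4.802877426052419 [ 0.49377414 -0.09299212  0.08653615]
```

View pics/w2.png

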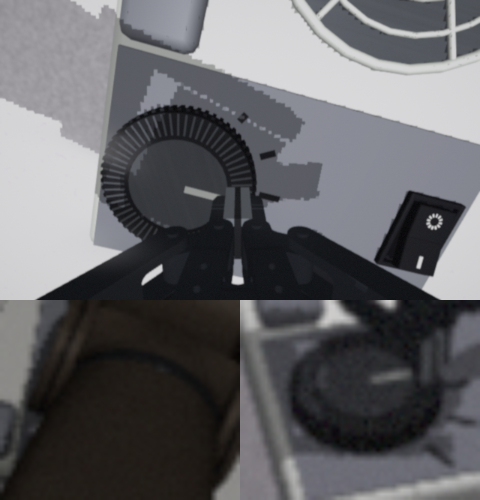

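The pointer, running (185,190) to (218,197), has followed to the third bar at (268,197) without slipping. I'll go on 30° and lift off.

```bash
python3 -m jog '[[1,-4.7,-1.4,0,0,0,0.131],[1,-9.1,-3.4,0,0,0,0.262],[1,-13.3,-5.9,0,0,0,0.393],[1,-17.1,-9,0,0,0,0.524],[1,-18.2,-10,0,0,0,0.56],[1,-18.2,-10,0,0,0,0.56],[1,-18.2,-10,-4,0,0,0.56],[1,-18.2,-10,-15,0,0,0.56],[1,-18.2,-10,-40,0,0,0.56],[1,-18.2,-10,-80,0,0,0.56],[1,-18.2,-10,-100,0,0,0.56],[1,-18.2,-10,-100,0,0,0.56]]'
python3 - <<'E'
from plant import get_state, imaging
import cv2,pickle,numpy as np
s=get_state();print(s["contact_force"],s["eef_pos"],s["tcp_rot"],s["qpos"])
w=imaging.read_camera("wrist");pickle.dump((s,w),open("c3.pkl","wb"))
cv2.imwrite("pics/w3.png",w["image"])
E
```

```text
time: 5.55
eef_pos: [0.4878, -0.1131, 0.1895]
tcp_rot: [0.849, 0.529, 0.002, 0.003]
contact_force: [-0.1, 0.3, 0.1]
opening: -0.004
finger_force: 0.0
[-0.1360083   0.30587909  0.06448855] [ 0.48776718 -0.11314873  0.18948836] [0.84885974 0.5286028  0.0020403  0.00347214] [-4.30640270e-01 -5.18241078e-02  2.05367835e+00 -4.61892569e-04
  1.13169483e+00  2.64331121e-02]
```

View pics/w3.png

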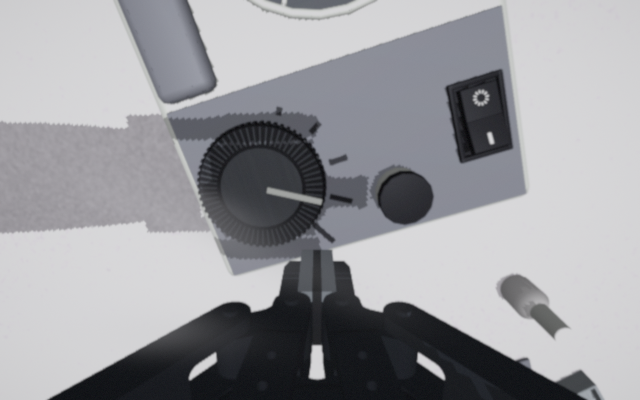

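The pointer (268,189)→(322,203) now meets the fourth bar at (341,198). The rocker's raised end, with the "|" mark, is near (490,138). I'll check both numerically.

Run:
```python
import pickle,numpy as np
from h import *
s,w=pickle.load(open("c3.pkl","rb"));c=wcam(s,w)
r=lambda u,v,z:ray(c,u,v,z)[:2]
a=r(268,189,.076);b=r(322,203,.076);print("ptr",a,b,np.degrees(np.arctan2(*(b-a)[::-1])))
bz=[(446,85),(500,69),(513,147),(461,162)]
q=np.array([r(*p,.060) for p in bz]);m=q.mean(0);print("bezel",q,m)
C=np.array([.4575,-.0885]);d=m-C;yaw=np.arctan2(d[1],d[0]);print("yaw",np.degrees(yaw),np.hypot(*d))
on=m+16e-3*np.array([np.sin(yaw),-np.cos(yaw)])
print("on",on,"mark",r(490,138,.068),"pot",r(406,197,.082))
R=Ro.from_quat(s["tcp_rot"]).as_matrix();D=np.r_[on,.068+.05]-s["eef_pos"]
print("delta tool mm",np.round(R.T@D*1e3,1),"pot tool",np.round(R.T@(np.r_[r(406,197,.082),.082]-s["eef_pos"])*1e3,1))
```

```text
ptr [ 0.46155695 -0.09121022] [ 0.49164978 -0.1177839 ] -41.44632844173669
bezel [[ 0.60581913 -0.08282212]
 [ 0.64320722 -0.08939024]
 [ 0.63559647 -0.14596818]
 [ 0.59720772 -0.13960107]] [ 0.62045763 -0.1144454 ]
yaw -9.046452459246966 0.1650101646700001
on [ 0.61794187 -0.13024638] mark [ 0.61913277 -0.12941025] pot [ 0.54745108 -0.13826045]
delta tool mm [ 42.1 123.8  72.5] pot tool [  3.8  63.8 108. ]
```

The dial is in the fourth detent: the pointer is 32° right of +x, against 30° nominal. Next I'll go above the rocker's raised end, square the tool to it, and press.

```bash
python3 -m jog '[[1,13,42,0,0,0,-0.1],[1,26,84,0,0,0,-0.2],[1,38,125,0,0,0,-0.3],[1,38,125,40,0,0,-0.3],[1,38,125,80,0,0,-0.3],[1,38,125,90,0,0,-0.3],[1,38,125,95,0,0,-0.3],[1,38,125,95,0,0,-0.3],[1,38,125,95,0,0,-0.3]]'
python3 -m jog '[[1,0,0,3,0,0,0],[1,0,0,6,0,0,0],[1,0,0,9,0,0,0],[1,0,0,12,0,0,0],[1,0,0,12,0,0,0]]'
```

```text
time: 6.5
eef_pos: [0.6158, -0.1336, 0.0925]
tcp_rot: [0.76, 0.649, 0.001, 0.002]
contact_force: [0.4, -0.2, 0.8]
opening: -0.001
finger_force: 0.0
time: 7.0
eef_pos: [0.615, -0.1334, 0.0784]
tcp_rot: [0.76, 0.649, 0.0, 0.001]
contact_force: [-0.1, -1.2, 2.0]
opening: -0.003
finger_force: 0.8
```

```bash
python3 -m jog '[[1,0,0,2,0,0,0],[1,0,0,2,0,0,0],[1,0,0,2,0,0,0],[1,0,0,-30,0,0,0],[1,0,0,-80,0,0,0],[1,40,0,-125,0,0,0],[1,80,0,-140,0,0,0],[1,80,0,-140,0,0,0],[1,80,0,-140,0,0,0],[1,80,0,-140,0,0,0]]'
python3 - <<'E'
from plant import get_state, imaging
import cv2,numpy as np
s=get_state();print(s["contact_force"],s["eef_pos"])
w=imaging.read_camera("wrist")["image"];d=imaging.read_camera("side")["image"];t=imaging.read_camera("top")["image"]
o=np.vstack([cv2.resize(w,(480,300)),np.hstack([cv2.resize(d[205:275,285:405],(480,280))])])
cv2.imwrite("pics/w4.png",o)
E
```

```text
time: 8.0
eef_pos: [0.6261, -0.0542, 0.2163]
tcp_rot: [0.76, 0.649, -0.001, -0.001]
contact_force: [-0.5, 0.1, -0.2]
opening: -0.001
finger_force: 0.0
[-0.5488565   0.07510071 -0.166448  ] [ 0.62612863 -0.05420778  0.21628985]
```

View pics/w4.png

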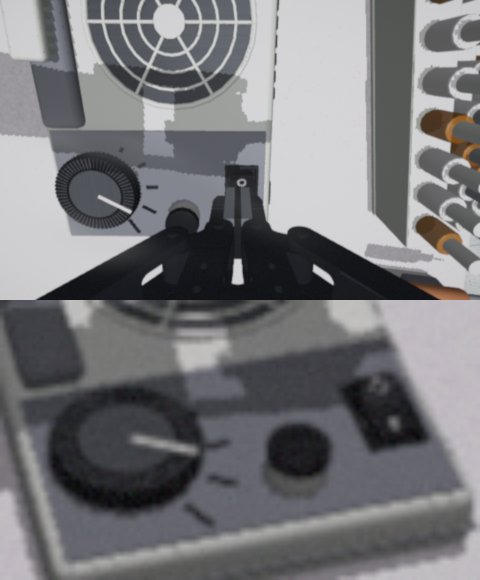

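The dial pointer is still on the fourth bar, but the fingers cover the rocker, so I'll step back toward the robot to see it.

```bash
python3 -m jog '[[1,0,-50,0,0,0,0],[1,0,-100,0,0,0,0],[1,0,-130,0,0,0,0],[1,0,-130,0,0,0,0],[1,0,-130,0,0,0,0],[1,0,-130,0,0,0,0]]'
python3 - <<'E'
from plant import get_state, imaging
import cv2,numpy as np,pickle
from h import *
s=get_state();w=imaging.read_camera("wrist");c=wcam(s,w)
d=imaging.read_camera("side");
u,v=map(int,proj(c,[.62,-.1144,.065]));a,b=map(int,proj(d,[.62,-.1144,.065]));print(u,v,a,b)
o=cv2.resize(w["image"][max(0,v-50):v+50,max(0,u-150):u+50],(800,400))
p=np.hstack([cv2.resize(d["image"][b-20:b+20,a-30:a+30],(300,200)),cv2.resize(pickle.load(open("c0.pkl","rb"))["side"]["image"][b-20:b+20,a-30:a+30],(300,200)),np.zeros((200,200,3),np.uint8)])
cv2.imwrite("pics/w5.png",np.vstack([o,p]))
E
```

```text
time: 8.75
eef_pos: [0.4997, -0.0344, 0.2185]
tcp_rot: [0.761, 0.649, 0.0, 0.0]
contact_force: [0.6, 0.2, -0.1]
opening: 0.001
finger_force: 0.0
464 251 380 231
```

View pics/w5.png

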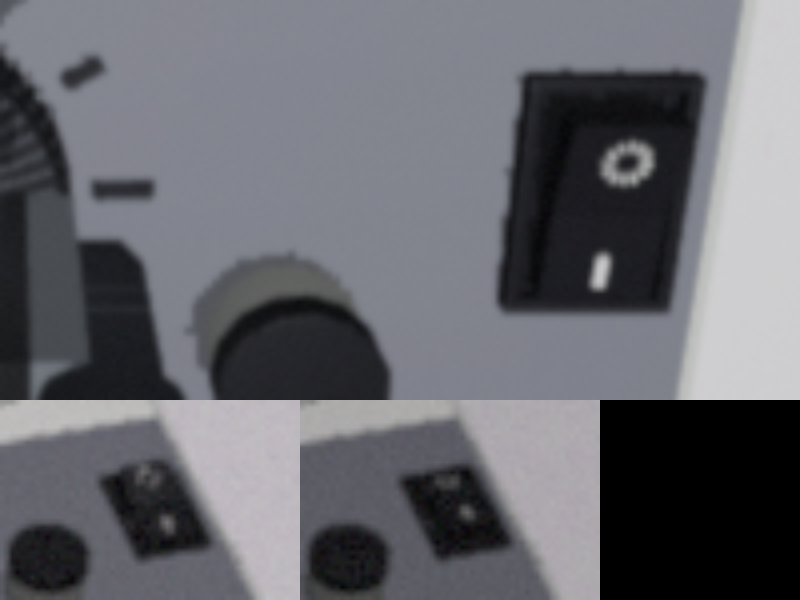

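In the picture the "O" end, wrist crop (627,163), now stands up, and the "|" end at (600,272) is down. Comparing the side views before and after confirms the rocker tipped to on. The arm is clear, so I'll hand in.

```bash
python3 -c "from plant import workorder;print(workorder.sign_off())"
```

```text
the job is handed in; nothing more can be done
None
```

I turned the dial to its fourth mark with a light rub (about 10 N at the reading mid-turn) and tipped the rocker to on. The hand is clear of everything and the job is handed in; the sign-off gave no verdict back.

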